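Swap the flip optics in a laser line

TASK

Two flip mounts stand in the beam line on the dark grey breadboard: one carries a square framed filter, which is up in the beam, and the other a round lens, which lies folded down. First push the square holder over until it lies fully down, then push the round holder up until the lens stands fully upright (its finger lever is there for that). Only push, gently, with the fingertips: do not pinch or grip the holders or their levers, do not knock them over at speed, and leave the loose things on the breadboard where they are.

Things in the scene. Friction and masses are not known exactly. Their poses are not given: they have to be found in the camera images.
- square_mount: bare aluminium foot of the square flip mount, bolted to the breadboard. Origin: centre of its underside, on the breadboard's top. Foot 96 (x) x 60 (y) x 10 mm, with two cheeks 8 mm thick at x = +-41 mm, 22 mm wide in y, 64 mm high. The hinge axis runs along its x, 52 mm above the origin. The holder falls to its +y side; when the holder stands, the lever lies on the -y side.
- square_holder (a joint): hinge of the square holder, rad: 0 = upright (stop), 1.5 = lying level on the +y side of its mount (stop). Black square frame with a glass filter, 64 mm wide, 10 mm thick (5 either side of the hinge plane), 10 to 70 mm from the hinge axis. The stiff hinge stays where it is left; about 2 N at the holder's top or the lever's end moves it. Holder and lever weigh about 90 g.
- square_top (a point): middle of the square holder's far edge, in the middle of its thickness, 70 mm from the hinge axis; moves with the holder (x along the hinge, z from the hinge to this edge)
- square_lever_tip (a point): middle of the end of the square holder's aluminium finger lever: 32 mm wide along the hinge, 7 mm thick, reaching 55 mm from the hinge axis. It is fixed to the holder at a right angle: level on the mount's -y side when the holder stands, upright when it lies. Pushing the upright lever towards -y and down stands the holder up.
- round_mount: bare aluminium foot of the round flip mount, bolted to the breadboard. Origin: centre of its underside, on the breadboard's top. Foot 96 (x) x 60 (y) x 10 mm, with two cheeks 8 mm thick at x = +-41 mm, 22 mm wide in y, 64 mm high. The hinge axis runs along its x, 52 mm above the origin. The holder falls to its +y side; when the holder stands, the lever lies on the -y side.
- round_holder (a joint): hinge of the round holder, rad: 0 = upright (stop), 1.5 = lying level on the +y side of its mount (stop). Black ring with a glass lens, 60 mm across, an ear on each side, 10 mm thick (5 either side of the hinge plane), 10 to 70 mm from the hinge axis. The stiff hinge stays where it is left; about 2 N at the holder's top or the lever's end moves it. Holder and lever weigh about 90 g.
- round_top (a point): point of the round holder's rim farthest from the hinge, in the middle of its thickness, 70 mm from the hinge axis; moves with the holder
- round_lever_tip (a point): middle of the end of the round holder's aluminium finger lever: 32 mm wide along the hinge, 7 mm thick, reaching 55 mm from the hinge axis. It is fixed to the holder at a right angle: level on the mount's -y side when the holder stands, upright when it lies. Pushing the upright lever towards -y and down stands the holder up.
- breadboard: dark grey breadboard 340 (x) x 700 (y) x 12 mm, fixed, origin at the centre of its underside. The beam runs along its y through x = 0; a mount about 115 mm either side of the middle, either one on either side. Fixed on it: laser head 90 x 80 mm at y = 300 mm, 117 mm above the table, snout to y = 248; detector at y = -310, top at 132, snout to y = -283; bare posts 97 high at (140, +-310)
- spare_post: loose steel post, 13 mm thick, 65 mm high, standing on the breadboard; origin at the centre of its underside; leave alone
- lens_jar: loose pale jar with a black cap, 42 mm across, 60 mm high, standing on the breadboard; origin at the centre of its underside; leave alone
- driver: loose screwdriver, 150 mm long, lying on the breadboard along its own x; leave alone

How it is judged (in metres and radians):
On the way, in this order (a step that is already met when the one before it is completed fails the run):
1. the square holder is pushed down, while the round one has not yet been stood up (value of joint square_holder above 1.37 rad and value of joint round_holder above 0.5 rad), for 0.2 s.
2. the round holder stands upright (value of joint round_holder below 0.13 rad), for 0.2 s.
At the end, for the whole second after the job is handed in: The square holder lies down (joint above 1.37 of 1.5 rad), the round holder stands upright (joint below 0.13 rad), both at rest, and the spare post, the jar and the screwdriver are within 20 mm of where they were, the post and the jar upright (value of joint square_holder above 1.37 rad and value of joint round_holder below 0.13 rad and velocity of joint each of square_holder, round_holder below 0.1 rad/s and not (velocity of joint square_holder below -0.1 rad/s) and not (velocity of joint round_holder below -0.1 rad/s) and distance of each of spare_post, lens_jar, driver from where it was at the start of the episode below 0.02 m and angle between each of spare_post, lens_jar's own z axis and vertical below 0.2 rad); the robot touches nothing.
It fails at once if the square holder or its lever is pinched between the fingers (pressed on two opposite sides at once) ((contact force between the fingers and square_holder_c1 above 1.5 N and contact force between the fingers and square_holder_c2 above 1.5 N) or (contact force between the fingers and square_holder_c3 above 1.5 N and contact force between the fingers and square_holder_c4 above 1.5 N) or (contact force between the fingers and square_holder_c8 above 1.5 N and contact force between the fingers and square_holder_c9 above 1.5 N) or (contact force between the fingers and square_holder_c10 above 1.5 N and contact force between the fingers and square_holder_c11 above 1.5 N)).
It fails at once if the round holder or its lever is pinched between the fingers (pressed on two opposite sides at once) ((contact force between the fingers and round_holder_c1 above 1.5 N and contact force between the fingers and round_holder_c2 above 1.5 N) or (contact force between the fingers and round_holder_c3 above 1.5 N and contact force between the fingers and round_holder_c4 above 1.5 N) or (contact force between the fingers and round_holder_c8 above 1.5 N and contact force between the fingers and round_holder_c9 above 1.5 N) or (contact force between the fingers and round_holder_c10 above 1.5 N and contact force between the fingers and round_holder_c11 above 1.5 N)).
It fails at once if the square holder is knocked (swings faster than 5 rad/s) (velocity of joint square_holder above 5 rad/s or velocity of joint square_holder below -5 rad/s).
It fails at once if the round holder is knocked (swings faster than 5 rad/s) (velocity of joint round_holder above 5 rad/s or velocity of joint round_holder below -5 rad/s).
It fails at once if a loose bystander is moved more than 20 mm or lifted (distance of any of spare_post, lens_jar, driver from where it was at the start of the episode above 0.02 m).
It also fails if it takes over 51 s, if anything falls off the work surface, if the arm or the gripper's body presses on something with over 40 N, if the wrist force passes 120 N, or if a joint passes its speed limit or range.

ROBOT

A 6-joint arm with a two-finger parallel gripper is mounted at the origin on the work surface. World frame = base frame: x ahead of the robot, y to its left, z up, the work surface at z = 0. Lengths are in m, angles in degrees, forces in N, time in s.
With the tool pointing down it reaches from about 0.35 to 0.875 m from the base axis. Payload 4.2 kg.
Tool frame: the origin (TCP) lies midway between the tips of the shut fingers; the grasp point (between the pads) lies 19 mm behind it; z points along the fingers, y is the line along which they close (so a half turn about z gives the same grasp; the last joint's range is limited). The gripper opens to 87 mm and grips with 3 to 60 N. Pads are 19 mm wide; open, the fingers measure 117 mm over their backs; the gripper's body (75 mm by 190 mm) begins 51 mm behind the grasp point.
Start: joints at [90.447, 22.042, 0.453, 0, -68.411, -14.817], TCP at [0.155, 0.605, 0.223] pointing down, gripper open.
Joint ranges: [-179.83, 179.83], [-69.29, 118.12], [-61.27, 80.66], [-181.25, 117.63], [-171.15, -9.14], [-177.46, 177.46]. Speed limits (degrees/s): [159.86, 159.86, 180, 180, 180, 180].

INTERFACE

Orientations are given as [roll, pitch, yaw] about the fixed x, y, z axes, in that order (R = Rz(yaw) Ry(pitch) Rx(roll)).
In Python, from workcell import env gives the robot as it stands. The module is installed in compiled form; this text tells all that it offers. Calls block until the motion is done:
- env.goto(position, orientation): joint-space move of the TCP to a pose.
- env.move_straight(position, rotation=None, rate=0.15, force_limit=None): straight line of the TCP; rotation=None keeps the orientation; rate is the mean speed in m/s. With force_limit (N) it stops when the force on the tool has changed by that much, and returns True; else False.
- env.set_joints(angles): joint-space move.
- env.gripper_to(opening, grasp_force=None): opening from 0.0 (shut) to 1.0 (fully open); grasp_force is the grip in N (None keeps the last); returns when the fingers have stopped.
- env.dwell(seconds).
- env.inverse_kinematics(position, orientation): joint angles nearest the present ones, or None.
- env.read_state(): the state.
- env.grab_frame(name): name is "scene" or "top"; returns a dict with "image" (480x640x3 uint8, blue, green, red), "fx", "fy", "cx", "cy" (pixels), "D" ([k1, k2, p1, p2, k3] as OpenCV has them; the pictures are not rectified), "position" and "orientation" of the camera in the world. Camera axes: x right, y up, looking along -z (the intrinsics and any distortion apply to the point x, -y, -z); pixel columns grow to the right and rows downward; lengths in m; the calibration is good to about 2 mm. A picture is of the moment at which its call begins. There is no depth.
A pose or a line that the arm cannot do raises env.Unreachable and nothing moves.
- env.close_job(): hands the job in; it is judged then, once.
Trained networks look in a picture, given as the dict that the camera call returned (one of the last four; its "shot" number tells which), for a name from the list of things; names that differ only in an ending like _2 or _b are one class to them, and where a whole thing is asked for, a point or a joint stands for the part that bears it (a point fixed in the world has none). Each returns a list of dicts, best first, with "score" (0 to 1); they miss things now and then, are a little off and sometimes report something else, mostly with a low value. They report only what shows in the picture. A call takes as long as a camera call.
- env.search_frame(picture, thing): "xyz" ([x, y, z] in m, in world coordinates, good to about 4 mm: the middle of the surface that is visible of it).
- env.trace(picture, thing): "mask" (480x640 bool, what is visible of it).
The state is a dict: "clock": time; "joint_positions": joint angles; "qvel": joint speeds; "joint_torque": joint torques, N m; "position": TCP position; "tool_rot": TCP orientation; "force": force on the tool from outside, world axes, zero at the start; "wrist_torque": the same for the moment, N m; "opening": opening from 0.0 (shut) to 1.0 (fully open); "finger_force": force on a finger pad.
Only numpy, scipy, OpenCV 4.12 (cv2) and the standard library are available. Lean on these libraries where they do the work, as an engineer would, in place of code of your own. Each camera call takes 0.05 s, during which the arm holds its last target. There are 200 camera calls.

## Working session

There is one attempt and no reset: what is moved stays moved. The work goes in short steps, each a Python script; the robot and the scene stay as the last script left them, time stands still between calls to the robot, and variables do not carry over. Pictures are saved under pics/ and viewed, at most 10 in all, crops included, and the job is handed in when it is done.

```bash
mkdir -p pics
python3 - <<'E'
from workcell import env
import cv2,numpy as np
print(env.read_state()['position'],env.read_state()['clock'])
for c in ['top','scene']:
    f=env.grab_frame(c); cv2.imwrite(f'pics/{c}0.png',f['image'])
    print(c,f['position'],f['orientation'],f['fx'],f['D'])
    for t in ['breadboard','square_mount','square_holder','square_top','square_lever_tip','round_mount','round_holder','round_top','round_lever_tip','spare_post','lens_jar','driver']:
        r=env.search_frame(f,t)[:2]
        print(t,[(np.round(d['xyz'],3).tolist(),round(d['score'],2)) for d in r])
print(env.read_state()['clock'])
E
```

```text
[0.15495564 0.60484991 0.22144388] 0.0
top [0.4743238  0.00557754 0.8685582 ] [ 10.52778299  -1.00088255 -89.47291855] 584.643143008607 [-0.02217554  0.          0.          0.          0.        ]
breadboard [([0.572, -0.052, 0.012], 0.73)]
square_mount [([0.6, 0.06, 0.078], 0.93), ([0.573, -0.175, 0.076], 0.17)]
square_holder [([0.605, 0.07, 0.079], 0.67)]
square_top [([0.612, 0.068, 0.082], 0.66)]
square_lever_tip [([0.605, 0.069, 0.084], 0.95), ([0.571, -0.17, 0.075], 0.47)]
round_mount [([0.572, -0.173, 0.077], 0.73), ([0.602, 0.064, 0.075], 0.16)]
round_holder [([0.574, -0.195, 0.077], 0.91), ([0.611, 0.067, 0.08], 0.69)]
round_top [([0.578, -0.198, 0.074], 0.85)]
round_lever_tip [([0.577, -0.197, 0.074], 0.57)]
spare_post [([0.443, -0.091, 0.078], 0.69)]
lens_jar [([0.73, 0.007, 0.071], 0.94)]
driver [([0.689, -0.26, 0.033], 0.59), ([0.574, -0.054, 0.01], 0.47)]
scene [ 0.96405434 -0.48002396  0.53728553] [54.02061416  0.08805882 35.39275624] 538.5889887959687 [-0.08409037  0.          0.          0.          0.        ]
breadboard [([0.606, -0.147, 0.012], 0.63)]
square_mount [([0.608, 0.068, 0.069], 0.68), ([0.586, -0.191, 0.078], 0.32)]
square_holder [([0.609, 0.074, 0.092], 0.82)]
square_top [([0.612, 0.066, 0.091], 0.55), ([0.448, -0.088, 0.047], 0.36)]
square_lever_tip [([0.613, 0.071, 0.097], 0.74)]
round_mount [([0.587, -0.178, 0.074], 0.56)]
round_holder [([0.586, -0.191, 0.082], 0.81)]
round_top [([0.582, -0.187, 0.076], 0.88), ([0.608, -0.145, 0.011], 0.57)]
round_lever_tip [([0.58, -0.188, 0.077], 0.88)]
spare_post [([0.448, -0.088, 0.048], 0.58)]
lens_jar [([0.742, -0.004, 0.058], 0.9), ([0.61, 0.066, 0.067], 0.41)]
driver [([0.696, -0.272, 0.033], 0.87), ([0.74, -0.009, 0.058], 0.32)]
1.3
```

View pics/top0.png

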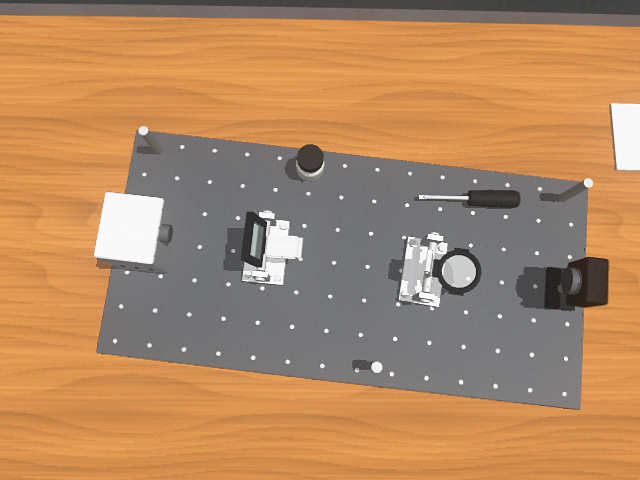

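View pics/scene0.png

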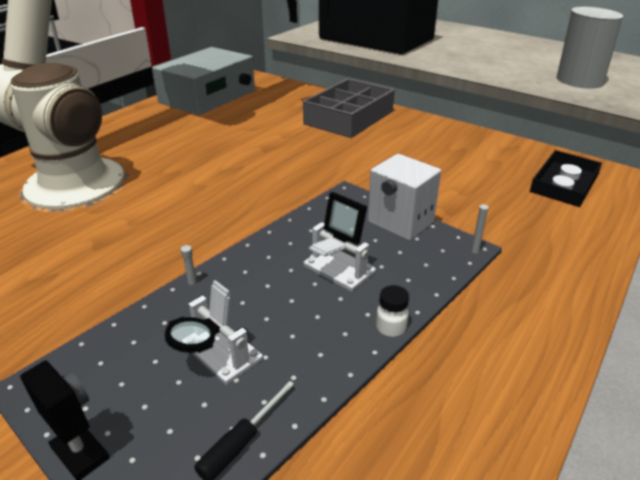

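The top view (640x480) shows world +y to the left. The square mount is at about (265,248) with its lever to the right, so it falls left. The round mount is at about (422,270), with the lens lying to the right at (459,271). I'll zoom in on both feet to get their poses.

Run:
```python
import cv2,numpy as np
im=cv2.imread('pics/top0.png')
a=im[200:300,225:315];b=im[225:315,390:490]
A=cv2.resize(a,None,fx=5.5,fy=5.5,interpolation=cv2.INTER_CUBIC)[:,:]
B=cv2.resize(im[220:320,390:490-45+45],None,fx=5.5,fy=5.5,interpolation=cv2.INTER_CUBIC)
A=cv2.resize(im[200:300,230:310],(320,400),interpolation=cv2.INTER_CUBIC)
B=cv2.resize(im[220:320,390:490],(400,400),interpolation=cv2.INTER_CUBIC)
cv2.imwrite('pics/crop.png',np.hstack([A,B]))
```

```text
(no output)
```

View pics/crop.png

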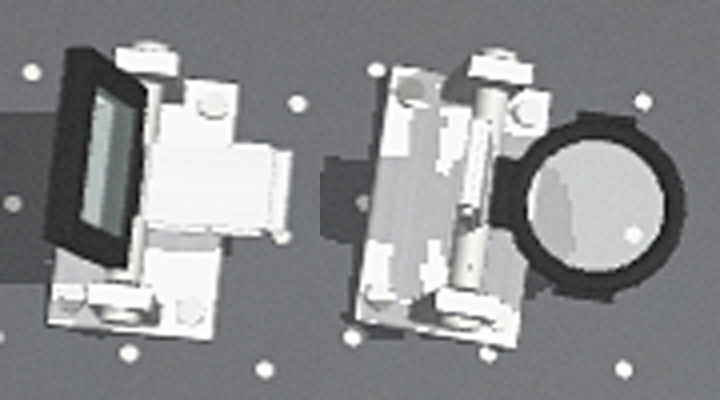

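```bash
cat > h.py <<'E'
import cv2,numpy as np
from scipy.spatial.transform import Rotation as R
from scipy.optimize import least_squares
def K(f): return np.array([[f['fx'],0,f['cx']],[0,f['fy'],f['cy']],[0,0,1.]])
def proj(f,P):
    F=np.diag([1,-1,-1.]); M=R.from_euler('xyz',f['orientation'],degrees=True).as_matrix()
    W=F@M.T; t=-W@np.array(f['position'])
    return cv2.projectPoints(np.array(P,float).reshape(-1,1,3),cv2.Rodrigues(W)[0],t,K(f),np.array(f['D'],float))[0][:,0]
def place(p,L):  # p=x,y,yaw deg of mount; local -> world
    L=np.atleast_2d(L); return R.from_euler('z',p[2],degrees=True).apply(L)+[p[0],p[1],0.012]
E
python3 - <<'E'
from h import *
from workcell import env
f=env.grab_frame('top')
S=([[-.048,.03,.01],[-.048,-.03,.01],[.048,-.03,.01]],[(242,280.75),(283.25,285),(289.5,221.25)])
Q=([[.048,-.03,.01],[-.048,-.03,.01],[-.048,.03,.01],[.048,.03,.01]],[(399.25,299.5),(408.25,236.5),(447.75,243),(438.75,306.75)])
for n,(L,px),g in (('sq',S,[.6,.06,0]),('rd',Q,[.57,-.17,180])):
    r=least_squares(lambda p:(proj(f,place(p,L))-px).ravel(),g,x_scale=[.01,.01,1])
    print(n,r.x.round(4),'res',r.fun.round(1))
    if n=='sq': pts=[[-.032,0,.122],[.032,0,.122],[0,-.055,.052]]
    else: pts=[[0,.07,.057],[0,0,.107]]
    q=proj(f,place(r.x,pts)); print(q.round(1), place(r.x,pts).round(4))
b=proj(f,[[.73,.007,.072]]);print(b)
E
```

```text
sq [ 0.6084  0.0676 -4.8606] res [-0.1  0.4 -0.2  0.2  0.3 -0.6]
[[257.2 261.5]
 [262.8 212.4]
 [303.3 249.6]] [[0.5765 0.0703 0.134 ]
 [0.6403 0.0649 0.134 ]
 [0.6037 0.0128 0.064 ]]
rd [ 5.808000e-01 -1.630000e-01  1.706329e+02] res [-0.7  0.5 -0.2 -0.7  0.3 -0.2  0.6  0.4]
[[480.1 275.6]
 [438.1 261.9]] [[ 0.5694 -0.2321  0.069 ]
 [ 0.5808 -0.163   0.119 ]]
[[308.57918487 160.95896608]]
```

```bash
cat >> h.py <<'E'
SQ=(.6084,.0676,-4.86); RD=(.5808,-.1630,170.63); W=.0095; HZ=.052
def tcp(p,y,z): return place(p,[0,y,z])[0]
def arc(env,p,d,off,r,angs,rate=.05,fl=15):
    # leading bottom fingertip edge follows the face of a plate hinged at HZ, pushed towards local d*y
    for a in angs:
        y=r*np.sin(a)-off*np.cos(a)-W; z=HZ+r*np.cos(a)+off*np.sin(a)
        hit=env.move_straight(tcp(p,d*y,z),rate=rate,force_limit=fl)
        s=env.read_state(); print(round(float(a),2),hit,np.round(s['force'],1),round(s['clock'],2))
        if hit: break
E
python3 - <<'E'
from h import *
from workcell import env
yaw=min((SQ[2]+90,SQ[2]-90),key=lambda w:abs(env.inverse_kinematics(tcp(SQ,-.035,.16),[180,0,w])[5]))
print(yaw); env.gripper_to(0)
env.goto(tcp(SQ,-.04,.20),[180,0,yaw]); env.move_straight(tcp(SQ,-.035,.052+.062),rate=.15,force_limit=15)
print(env.read_state()['position'],env.read_state()['clock'],env.read_state()['tool_rot'])
arc(env,SQ,1,.005,.062,np.linspace(0,1.0,5),rate=.06)
f=env.grab_frame('scene'); cv2.imwrite('pics/s1.png',f['image'])
E
```

```text
-94.86
[0.60620369 0.0330021  0.12684621] 6.1917 [-1.79908032e+02  5.61801844e-03 -9.48187357e+01]
0.0 False [ 0.4  0.6 -0.1] 6.68
0.25 False [-0.1 -0.3 -0.2] 7.09
0.5 False [ 0.4 -1.1  0.1] 7.5
0.75 False [-0.4  0.8 -0.1] 7.91
1.0 False [-0.1 -0.4 -0.2] 8.32
```

View pics/s1.png

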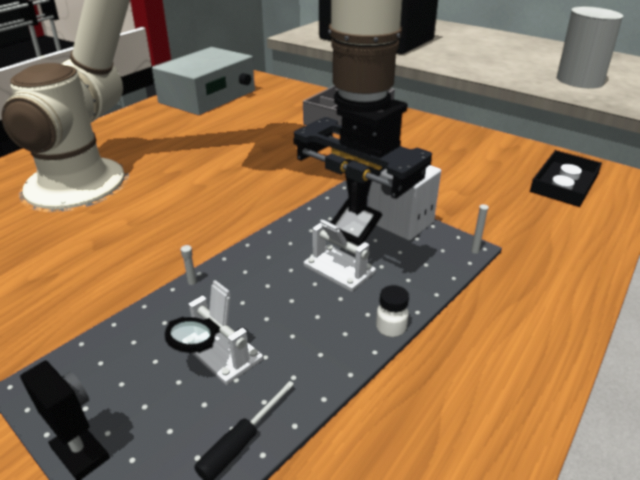

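The finger is at (355,200) on the square frame, which is tilting towards the laser as planned. Next I'll push it to its stop.

Run:
```python
from h import *
from workcell import env
arc(env,SQ,1,.005,.062,[1.25,1.45,1.54,1.6],rate=.04,fl=10)
print(env.read_state()['position'],tcp(SQ,.05,HZ))
env.dwell(.3)
f=env.grab_frame('scene')
p=env.read_state()['position']; env.move_straight([p[0],p[1],.2],rate=.15)
env.dwell(.1)
f=env.grab_frame('scene'); cv2.imwrite('pics/s2.png',f['image'][150:400,120:460])
for a in (1.3,1.4,1.5): print(a,proj(f,place(SQ,[[x,.07*np.sin(a),HZ+.07*np.cos(a)+.005] for x in(-.032,.032)])).round(1).tolist(),proj(f,place(SQ,[[x,-.055*np.cos(a),HZ+.055*np.sin(a)] for x in(-.016,.016)])).round(1).tolist())
print(env.read_state()['clock'])
im=cv2.resize(f['image'][170:290,280:440],None,fx=4,fy=4,interpolation=cv2.INTER_CUBIC);cv2.imwrite('pics/s2.png',im)
```

```text
1.25 False [-0.7 -0.6  0.2] 8.91
1.45 False [-0.3  0.1 -0.6] 9.37
1.54 True [-2.  -1.2  7. ] 9.57
[0.61350468 0.11954338 0.07352035] [0.61263607 0.11742023 0.064     ]
1.3 [[351.1, 203.7], [384.5, 218.1]] [[325.6, 213.3], [343.0, 221.2]]
1.4 [[351.6, 207.0], [384.7, 221.4]] [[328.0, 211.0], [345.4, 218.9]]
1.5 [[351.7, 210.5], [384.7, 225.0]] [[330.4, 209.1], [347.8, 216.9]]
11.075
```

View pics/s2.png

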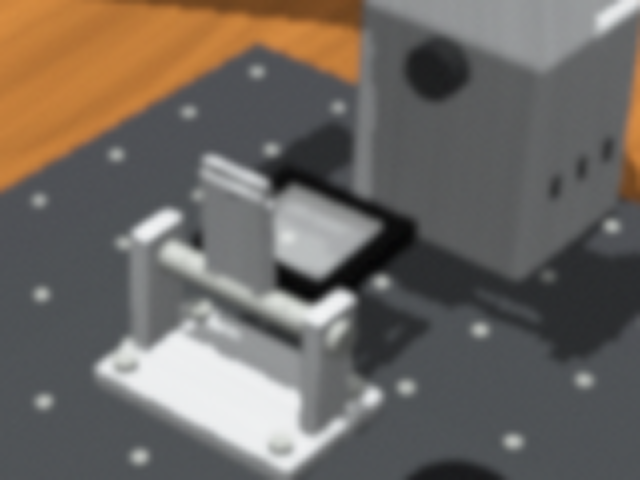

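The square lever's top is at full-frame (331,210)–(348,217), which matches 1.5 rad, so it is at the stop. Now the round lever.

Run:
```python
from h import *
from workcell import env
c=env.read_state()['tool_rot'][2]
yaw=min((RD[2]-90,RD[2]-270),key=lambda w:abs(env.inverse_kinematics(tcp(RD,.035,.16),[180,0,w])[5]))
env.goto(tcp(RD,.035,.19),[180,0,yaw]); env.move_straight(tcp(RD,.035,HZ+.048),rate=.15,force_limit=10)
print(yaw,env.read_state()['position'],env.read_state()['clock'])
arc(env,RD,-1,.0035,.048,np.linspace(0,1.25,6),rate=.05,fl=12)
f=env.grab_frame('scene'); cv2.imwrite('pics/r1.png',cv2.resize(f['image'][150:400,120:460],(680,500)))
```

```text
-99.37 [ 0.57605319 -0.19725519  0.11282966] 13.0417
0.0 False [ 0.   0.3 -0. ] 13.63
0.25 False [ 0.6 -0.  -0.3] 14.03
0.5 False [ 0.3 -0.4 -1.1] 14.42
0.75 False [0.1 1.3 0.7] 14.81
1.0 False [-0.3  0.2 -0.3] 15.2
1.25 False [-0.5 -0.3  0.6] 15.59
```

View pics/r1.png

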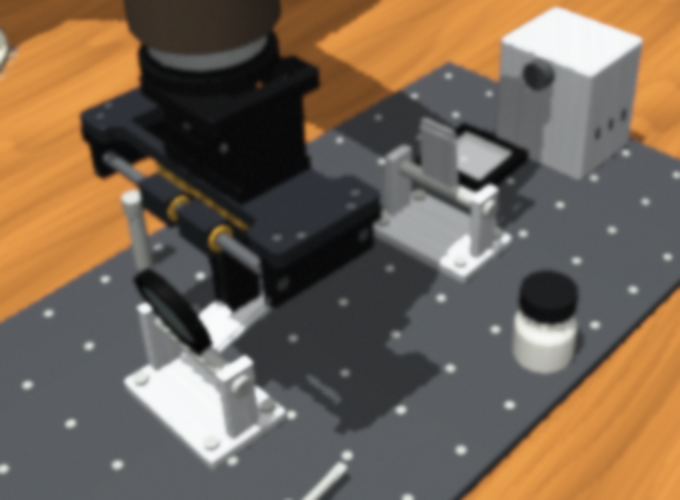

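The lens is nearly upright at (175,310) in the crop, with the finger on the lever at (235,295). I'll shift outward so the gripper body clears the lens, then press down to the stop.

Run:
```python
from h import *
from workcell import env
z=env.read_state()['position'][2]-.012
env.move_straight(tcp(RD,-.043,z+.006),rate=.06)
env.move_straight(tcp(RD,-.049,z+.006),rate=.06)
h=env.move_straight(tcp(RD,-.049,HZ+.0005),rate=.03,force_limit=8)
s=env.read_state();print(h,s['position'],s['force'])
env.dwell(.3)
env.move_straight(tcp(RD,-.052,.2),rate=.15); env.dwell(.2)
f=env.grab_frame('scene'); g=env.grab_frame('top')
for t in('spare_post','lens_jar','driver'): print(t,[np.round(d['xyz'],3) for d in env.search_frame(f,t)[:1]])
a=0
for a in (0,.1,.2): print(a,proj(f,place(RD,[[0,.07*np.sin(a),HZ+.07*np.cos(a)]])).round(1).tolist(),proj(f,place(RD,[[x,-.055*np.cos(a),HZ+.055*np.sin(a)] for x in(-.016,.016)])).round(1).tolist())
cv2.imwrite('pics/r2.png',cv2.resize(f['image'][200:400,120:460],(800,471)))
print(env.read_state()['clock'])
```

```text
True [ 0.58911915 -0.11449863  0.06783916] [-0.80880651  1.26383942  5.81998179]
spare_post [array([ 0.45 , -0.089,  0.05 ])]
lens_jar [array([ 0.589, -0.169,  0.056])]
driver [array([ 0.697, -0.267,  0.029])]
0 [[211.4, 280.9]] [[260.5, 308.8], [244.8, 297.1]]
0.1 [[206.5, 283.9]] [[260.0, 305.8], [244.3, 294.1]]
0.2 [[201.7, 287.3]] [[259.2, 302.9], [243.4, 291.2]]
18.7417
```

View pics/r2.png

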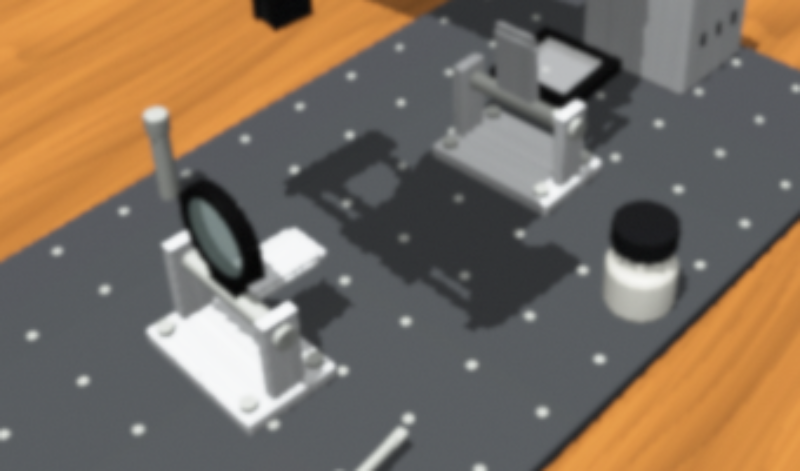

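The lens stands upright and the lever end is at full-frame (258,306), level. The tip stopped at z = 67.8 mm against an expected 67.5 mm. The jar at (392,311), the post and the driver are where they were. The network's jar position was a false hit on the round mount.

```bash
python3 -c "
from workcell import env
print(env.close_job())"
```

```text
the job is handed in; nothing more can be done
None
```

The job is handed in: the square holder lies down at its stop, the lens stands upright at its stop, and the loose things are where they were, at about 19 s on the clock; no verdict was returned.

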